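# Put the inspection gauges back in their trays

### The arm

A 7-joint arm with a two-finger parallel gripper is mounted at the origin on the work surface. World frame = base frame: x ahead of the robot, y to its left, z up, the work surface at z = 0. Lengths are in mm, angles in rad, forces in N, time in s.
With the tool pointing down it reaches from about 400 to 875 mm from the base axis. Payload 4.4 kg.
Tool frame: the origin (TCP) lies on the centre line of the jaws, within the pads' length; the fingertips stand 25 mm ahead of it and the grasp point (between the pads) lies 6 mm ahead of it; z points along the fingers, x is the direction in which the jaws open and shut, and the axes are right-handed (so a half turn about z gives the same grasp; the last joint's range is limited). The gripper opens to 85 mm and grips with 20 to 120 N. Pads are 22 mm wide; open, the fingers measure 114 mm over their backs; the gripper's body (76 mm by 85 mm) begins 54 mm behind the grasp point. The pads swing forward as they close: fully open they stand 13 mm farther back than shut.
Start: joints at [1.16, 0.628, 0.038, 1.517, -0.027, 0.996, -0.02], TCP at [219.732, -611.748, 256.313] pointing down, gripper open.
Joint ranges: [-3.06, 3.06], [-0.37, 2.12], [-1.25, 1.32], [0.18, 2.47], [-1.1, 4.24], [0.23, 1.98], [-2.94, 2.94]. Speed limits (rad/s): [2.57, 2.57, 3.14, 3.14, 3.14, 3.14, 3.14].

### API

Orientations are given as [roll, pitch, yaw] about the fixed x, y, z axes, in that order (R = Rz(yaw) Ry(pitch) Rx(roll)).
In Python, from cell import ctrl, cams gives the robot as it stands. The module is installed in compiled form; this text tells all that it offers.
- The arm moves only by the tool step_arm, never from a script. Its arguments are lists of equal length, an entry for each row: "linear": the shift along the tool's x, y, z in mm, a list of three; "yaw": the turn about the tool's z in rad; "gripper": the opening, from -1 (shut) to 1 (fully open). A call has 1 to 8 rows; each row is the pose to reach, as a shift and turn from the pose commanded when the call began, along the tool's axes at that moment; what a row does not reach only later rows make up. A row lasts 1/12 s, in which the tool goes at most 41.7 mm and 7.16 degrees, less where a joint would pass 70% of its speed; a pose out of reach is approached as far as the arm can. A call with a gripper value outside its range is refused whole. The fingers move at their own pace and stop on an object; the grip force is fixed at half the most. Time passes only in rows, so rows that repeat a pose let the fingers close. It gives the time, the measured TCP pose, the force and the opening at its end, in the units of the state.
- ctrl.read_state(): the state, without advancing time (a new reading comes with each control period).
- cams.get_image(name): name is "side" or "top" or "wrist"; returns a dict with "frame" (480x640x3 uint8, red, green, blue), "depth" (480x640 float32, mm along the optical axis (not along the pixel's ray), 0 where there is no reading), "intrinsics" (3x3 intrinsics, pixels), "cam_to_world" (4x4, takes a point from camera to world coordinates). Camera axes: x right, y down, z forward; pixel columns grow to the right and rows downward; lengths in mm; the calibration is good to about 2 mm. The wrist camera is an equidistant fisheye: a pixel r from the principal point sees the ray r / f radians off the axis. A picture is of the moment at which its call begins.
- ctrl.finish_job(): hands the job in, once; it reports no verdict.
Trained networks look in the newest picture that a camera, given by its name, has taken for a name from the list of things; names that differ only in an ending like _2 or _b are one class to them, and where a whole thing is asked for, a point or a joint stands for the part that bears it (a point fixed in the world has none). Each returns a list of dicts, best first, with "conf" (0 to 1); they miss things now and then, are a little off and sometimes report something else, mostly with a low value. They report only what shows in the picture. A call takes as long as a camera call. They do not tell look-alikes from the thing itself.
- cams.regions_of(camera, name): "pixels" (480x640 bool, what is visible of it) and "pixel" ([column, row] in pixels, amid what is visible of it).
The state is a dict: "clock": time; "qpos": joint angles; "qd": joint speeds; "tau": joint torques, N m; "eef_pos": TCP position; "tool_rot": TCP orientation; "force": force on the tool from outside, world axes, zero at the start; "torque": the same for the moment, N m; "width": finger opening in mm.
Only numpy, scipy, OpenCV 4.12 (cv2) and the standard library are available. Lean on these libraries where they do the work, as an engineer would, in place of code of your own. Each camera call takes 0.05 s, during which the arm holds its last target.

### The job

The measuring job is finished: put the setting ring, the V-block, the screw jack and the sine bar, which stand about on the bench, back into their four foam-lined trays, each upright as it stands now and flat on the floor of the pocket that is cut to its shape. They are precision gauges, so set them down and do not drop them. Leave the white bottle and the black loupe where they stand.

Things in the scene. Friction and masses are not known exactly. Their poses are not given: they have to be found in the camera images.
- ring_mid (a point): Setting ring: plain steel ring lying flat, outside diameter 56 mm, bore 30 mm, 24 mm high, dark knurl marks round its outside, 0.32 kg. The point is the centre of the bore, half-way up (12 mm above its underside); z is the ring's axis, up.
- vblock_mid (a point): Steel V-block: 60 mm long (its x), 40 mm wide (its y), 36 mm high, with a 90 degree V groove 24 mm wide and 12 mm deep along x in its top, 0.55 kg. The point is the block's centre, half-way up (18 mm above its underside; the solid below the groove reaches 24 mm up). Grip it across its 40 mm width (its y).
- jack_mid (a point): Screw jack: small round inspection jack, 52 mm high: grey base 40 mm across and 9 mm high, coned to 30 mm at 12 mm up, then a cylinder 30 mm across from 12 to 38 mm up (its upper part, from 27 mm, a brass ring with knurl marks), a thin screw, and a steel pad 20 mm across on top; 0.2 kg. The point is on its axis, half-way up (26 mm above its underside); z is its axis, up. Grip it round the 30 mm cylinder.
- sinebar_mid (a point): Sine bar: steel bar 116 mm long (its x), 24 mm wide (its y), 30 mm high in all, standing on two cross rollers 18 mm in diameter, 100 mm apart; three dark holes go through its sides. 0.48 kg. The sides are upright and flat from 8 mm to 30 mm above the bench over the middle 78 mm. The point is its centre, half-way up (15 mm above the bench). Grip it across its 24 mm width (its y) near the middle.
- ring_tray: Setting ring's tray: 100 x 100 mm; round pocket 70 mm in diameter with a foam stud 16 mm in diameter, level with the foam, at its centre; the bore goes over it. Fixed, 10 mm high; grey rim round hard dark foam (top 9 mm above the bench); the pocket, in the middle, is 5 mm deep, its yellow floor 4 mm above the bench. Hold the gauge 8 mm or more above its underside to clear the foam. Origin: centre of the underside; z up.
- jack_tray: Screw jack's tray: 86 x 86 mm; plain round pocket 54 mm in diameter. Fixed, 10 mm high; grey rim round hard dark foam (top 9 mm above the bench); the pocket, in the middle, is 5 mm deep, its yellow floor 4 mm above the bench. Hold the gauge 8 mm or more above its underside to clear the foam. Origin: centre of the underside; z up.
- vblock_tray: V-block's tray: 104 mm (its x) x 84 mm (its y); rectangular pocket 74 mm (x) x 54 mm (y); the block's length goes along x, either way round. Fixed, 10 mm high; grey rim round hard dark foam (top 9 mm above the bench); the pocket, in the middle, is 5 mm deep, its yellow floor 4 mm above the bench. Hold the gauge 8 mm or more above its underside to clear the foam. Origin: centre of the underside; z up.
- sinebar_tray: Sine bar's tray: 160 mm (its x) x 70 mm (its y); long pocket 130 mm (x) x 40 mm (y); the bar's length goes along x, either way round. Fixed, 10 mm high; grey rim round hard dark foam (top 9 mm above the bench); the pocket, in the middle, is 5 mm deep, its yellow floor 4 mm above the bench. Hold the gauge 8 mm or more above its underside to clear the foam. Origin: centre of the underside; z up.
- bottle: Bystander: white cleaning-fluid bottle, 40 mm across, 80 mm high, blue cap, loose. Origin: centre of its underside. Leave it where it stands.
- loupe: Bystander: black eye loupe, 34 mm across, 30 mm high, loose. Origin: centre of its underside. Leave it where it stands.
There are look-alikes about, which are no part of the job. What is shaped like the part that bears vblock_mid but green or purple is not meant. What is shaped like the part that bears sinebar_mid but red is not meant.

How it is judged (in metres and radians):
At the end, for the whole second after the job is handed in: Each gauge stands in its own tray's pocket: its centre within 12 mm sideways of the tray's centre, its underside within 2 mm of the pocket floor's height, its vertical axis within 0.06 rad of upright, released and at rest (slower than 0.02 m/s and 0.2 rad/s) (horizontal distance between ring_mid and ring_tray below 0.012 m and z of ring_mid in the frame of ring_tray between 0.014 and 0.018 m and angle between each of ring_mid, vblock_mid, jack_mid, sinebar_mid's own z axis and vertical below 0.06 rad and linear speed of each of ring, vblock, jack, sinebar below 0.02 m/s and angular speed of each of ring, vblock, jack, sinebar below 0.2 rad/s and horizontal distance between vblock_mid and vblock_tray below 0.012 m and z of vblock_mid in the frame of vblock_tray between 0.02 and 0.024 m and horizontal distance between jack_mid and jack_tray below 0.012 m and z of jack_mid in the frame of jack_tray between 0.028 and 0.032 m and horizontal distance between sinebar_mid and sinebar_tray below 0.012 m and z of sinebar_mid in the frame of sinebar_tray between 0.017 and 0.021 m); the robot touches nothing.
It fails at once if a gauge is dropped: it moves faster than 0.6 m/s with no finger touching it (a fall of about 18 mm) ((linear speed of ring above 0.6 m/s and contact force between ring and the fingers below 0.05 N) or (linear speed of vblock above 0.6 m/s and contact force between vblock and the fingers below 0.05 N) or (linear speed of jack above 0.6 m/s and contact force between jack and the fingers below 0.05 N) or (linear speed of sinebar above 0.6 m/s and contact force between sinebar and the fingers below 0.05 N)).
It fails at once if the cleaning bottle is pushed more than 20 mm or tipped (distance of bottle from where it was at the start of the episode above 0.02 m or angle between bottle's own z axis and vertical above 0.3 rad).
It fails at once if the loupe is pushed more than 20 mm or tipped (distance of loupe from where it was at the start of the episode above 0.02 m or angle between loupe's own z axis and vertical above 0.3 rad).
It also fails if it takes over 115 s, if anything falls off the work surface, if the arm or the gripper's body presses on something with over 40 N, if the wrist force passes 120 N, or if a joint passes its speed limit or range.

## Working session

There is one attempt and no reset: what is moved stays moved. The work goes in short steps, Python scripts to look and compute and a tool call to move; the robot and the scene stay as the last step left them, time stands still between calls to the robot, and variables do not carry over. Pictures are saved under pics/ and viewed, and the job is handed in when it is done.

Besides the shell and the picture viewer there is one more tool, called after ">>>" as name([rows], argument=value, ...), one row to a line, values as JSON. step_arm: Moves the arm, as the interface text tells. Its arguments: {"type":"object","properties":{"linear":{"type":"array"},"yaw":{"type":"array"},"gripper":{"type":"array"}},"required":["linear","yaw","gripper"]}

```bash
mkdir -p pics; ls; python3 - <<'E'
from cell import ctrl,cams
import cv2
print(ctrl.read_state())
for n in ["side","top","wrist"]:
    d=cams.get_image(n); cv2.imwrite(f"pics/{n}0.png",d["frame"][:,:,::-1]); print(n,d["intrinsics"],d["cam_to_world"].round(3))
E
```

```text
pics
{'clock': 0.0, 'qpos': array([ 1.16016133,  0.62933687,  0.03849489,  1.51835333, -0.0270355 ,
        0.9963159 , -0.02001262]), 'qd': array([-1.51602934e-04, -3.60604504e-05, -1.05098759e-04, -2.64895571e-04,
        1.32656899e-03,  7.24206348e-04, -1.32152063e-04]), 'tau': array([-7.03130831e-05, -5.63396430e+01,  1.22631636e+00, -1.93445063e+01,
        1.10984186e-02,  1.05486129e-02, -2.70710575e-05]), 'eef_pos': array([ 219.54141215, -611.19147057,  255.40070942]), 'tool_rot': array([ 3.14156692e+00,  1.89384751e-03, -1.22603578e+00]), 'force': array([-0.21500922, -0.06942483,  0.11625545]), 'torque': array([-0.03713375,  0.01387553, -0.01055993]), 'width': 85.31958105531021}
side [[595.34279228   0.         320.07956005]
 [  0.         595.34279228 230.79886705]
 [  0.           0.           1.        ]] [[-9.69000e-01 -1.72000e-01  1.80000e-01  2.75319e+02]
 [-2.48000e-01  5.99000e-01 -7.61000e-01  9.17739e+02]
 [ 2.40000e-02 -7.82000e-01 -6.23000e-01  7.94654e+02]
 [ 0.00000e+00  0.00000e+00  0.00000e+00  1.00000e+00]]
top [[599.73386373   0.         325.13780075]
 [  0.         599.73386373 242.47281809]
 [  0.           0.           1.        ]] [[ 2.90000e-02 -9.86000e-01  1.65000e-01  2.55381e+02]
 [-9.99000e-01 -2.60000e-02  2.40000e-02 -1.60140e+01]
 [-1.90000e-02 -1.66000e-01 -9.86000e-01  1.40700e+03]
 [ 0.00000e+00  0.00000e+00  0.00000e+00  1.00000e+00]]
wrist [[371.64829954   0.         321.00428098]
 [  0.         371.64829954 236.12782728]
 [  0.           0.           1.        ]] [[ 3.38000e-01 -9.09000e-01 -2.43000e-01  2.79915e+02]
 [-9.41000e-01 -3.27000e-01 -8.50000e-02 -5.90841e+02]
 [-2.00000e-03  2.58000e-01 -9.66000e-01  3.72629e+02]
 [ 0.00000e+00  0.00000e+00  0.00000e+00  1.00000e+00]]
```

View pics/top0.png

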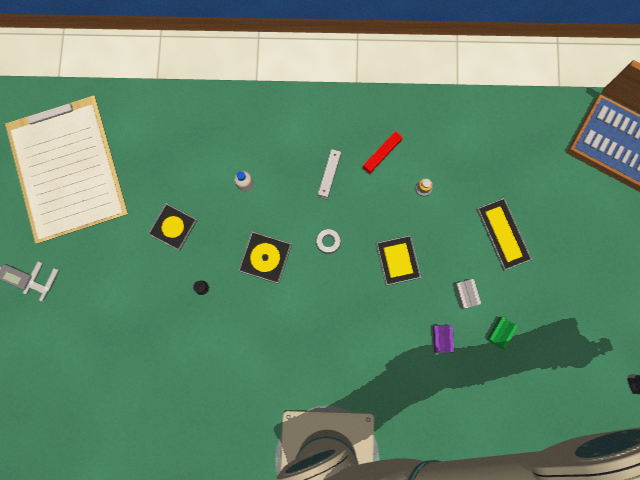

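View pics/side0.png

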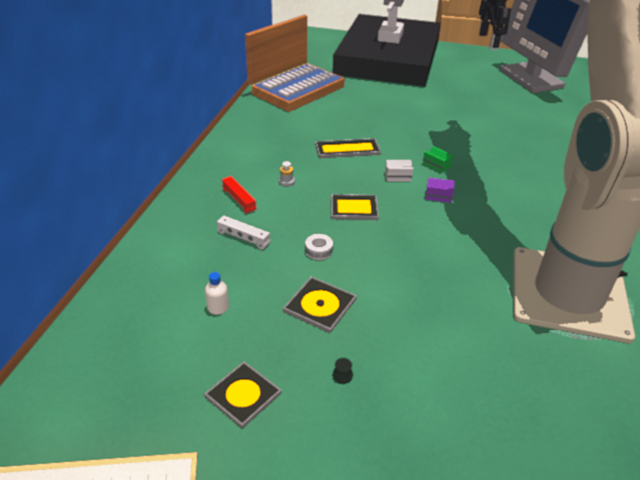

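View pics/wrist0.png

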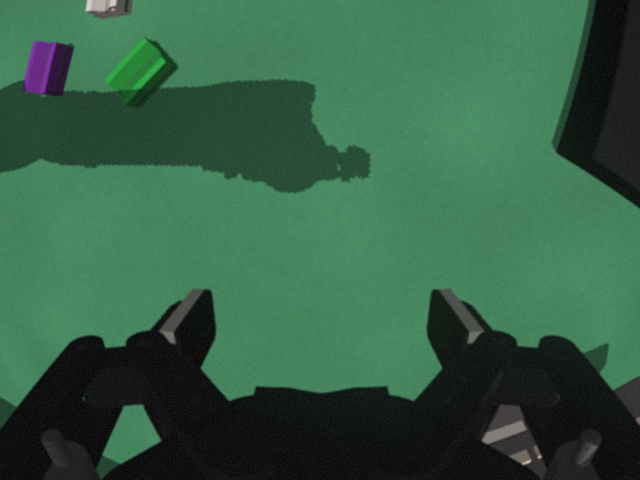

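The top view shows every gauge: ring (328,240), V-block (467,293), jack (425,186) and sine bar (330,174). It also shows the trays: ring (265,257), jack (173,227), V-block (399,260) and sine bar (503,235). The look-alikes are purple (444,338), green (503,331) and red (382,152). Next I measure positions from the top and side views.

```bash
cat > h.py <<'E'
import numpy as np, cv2
from cell import ctrl,cams
def world(d,m,fish=False):
    v,u=np.nonzero(m); z=d["depth"][v,u]; ok=z>0; u,v,z=u[ok],v[ok],z[ok]; K=d["intrinsics"]
    x=(u-K[0,2])/K[0,0]; y=(v-K[1,2])/K[1,1]
    if fish:
        r=np.hypot(x,y); s=np.where(r>1e-9,np.tan(r)/np.maximum(r,1e-9),1); x=x*s;y=y*s
    P=np.c_[x*z,y*z,z]; T=d["cam_to_world"]
    return P@T[:3,:3].T+T[:3,3], np.c_[u,v]
E
python3 - <<'E'
from h import *
names="ring_mid vblock_mid jack_mid sinebar_mid ring_tray jack_tray vblock_tray sinebar_tray bottle loupe".split()
for c in ["top","side"]:
    d=cams.get_image(c)
    for n in names:
        for r in cams.regions_of(c,n)[:3]:
            m=r["pixels"]; P,uv=world(d,m)
            if len(P)<5: continue
            zt=np.percentile(P[:,2],95); Q=P[P[:,2]>zt-6]
            (cx,cy),(w,h),a=cv2.minAreaRect(Q[:,:2].astype(np.float32))
            print(c,n,round(r["conf"],2),np.round(r["pixel"]),m.sum(),"z %.0f %.0f"%(np.percentile(P[:,2],3),zt),"ctr",Q[:,:2].mean(0).round(1),"rect",round(cx,1),round(cy,1),round(w),round(h),round(a,1), d["frame"][m].mean(0).round())
E
```

```text
top ring_mid 0.61 [335. 238.] 322 z 12 29 ctr [490.8   8.1] rect 492.2 9.3 54 49 1.5 [195. 189. 182.]
top vblock_mid 0.97 [500. 336.] 544 z 12 40 ctr [ 289.6 -389.5] rect 290.2 -390.2 41 59 60.9 [ 27. 126.  54.]
top vblock_mid 0.7 [467. 295.] 525 z 6 40 ctr [ 376.2 -312.1] rect 376.2 -312.7 59 39 16.7 [167. 160. 155.]
top vblock_mid 0.59 [442. 338.] 554 z 2 40 ctr [ 273.1 -255.9] rect 272.8 -256.5 59 39 3.8 [113.  59. 134.]
top jack_mid 0.68 [425. 186.] 199 z 5 54 ctr [ 628.  -214.6] rect 627.7 -214.5 17 17 84.9 [161. 145. 113.]
top sinebar_mid 0.94 [329. 172.] 517 z 14 35 ctr [655.7  11.1] rect 654.2 11.8 24 116 75.5 [193. 186. 179.]
top sinebar_mid 0.79 [382. 151.] 555 z 11 35 ctr [ 710.3 -113.4] rect 710.8 -114.2 25 115 48.9 [203.  25.  16.]
top ring_tray 0.9 [266. 259.] 1769 z 0 14 ctr [451.5 158.2] rect 450.7 157.8 101 100 74.4 [125. 115.  39.]
top jack_tray 0.75 [171. 228.] 1359 z -1 13 ctr [518.5 382.1] rect 519.1 383.6 88 86 63.0 [114. 106.  46.]
top vblock_tray 0.95 [400. 261.] 1495 z 0 13 ctr [ 452.1 -154.8] rect 452.3 -155.2 103 83 14.2 [147. 133.  34.]
top vblock_tray 0.5
[... 1426 characters left out ...]
[517.  387.8] rect 517.7 385.2 88 89 63.7 [128. 119.  52.]
side jack_tray 0.64 [399. 167.] 493 z 5 37 ctr [ 372.7 -308.6] rect 374.1 -309.2 60 44 16.5 [170. 161. 160.]
side vblock_tray 0.63 [356. 208.] 1070 z 2 12 ctr [ 449.6 -150.1] rect 451.2 -153.4 100 93 14.9 [157. 142.  43.]
side sinebar_tray 0.74 [348. 147.] 966 z 2 12 ctr [ 517.5 -398.5] rect 519.9 -401.2 158 80 23.7 [151. 136.  48.]
side bottle 0.87 [219. 294.] 740 z 6 80 ctr [627.  218.1] rect 627.5 216.6 19 20 2.2 [159. 158. 164.]
side bottle 0.51 [318. 307.] 2387 z 2 12 ctr [448.8 163.3] rect 449.4 160.6 104 101 74.3 [137. 127.  51.]
side loupe 0.89 [344. 371.] 402 z 4 32 ctr [373.6 308.1] rect 373.8 307.2 24 27 12.6 [41. 51. 43.]
```

```bash
cat >> h.py <<'E'
def rot(rpy):
    from scipy.spatial.transform import Rotation as R
    return R.from_euler("xyz",rpy).as_matrix()
def plan(*targets):
    s=ctrl.read_state(); p=np.array(s["eef_pos"]); R=rot(s["tool_rot"])
    y0=np.degrees(np.arctan2(R[1,0],R[0,0]))
    print("t %.2f"%s["clock"],"pos",p.round(1),"yaw %.1f"%y0,"rpy",np.round(s["tool_rot"],3),"F",s["force"].round(1),"w %.1f"%s["width"])
    R0=np.array([[R[0,0],R[0,1],0],[R[1,0],R[1,1],0],[0,0,-1]])
    for x,y,z,yd in targets:
        d=R0.T@(np.array([x,y,z])-p); dy=-(yd-y0); dy=(dy+180)%360-180
        print("->",(x,y,z,yd),"lin",d.round(1),"yaw %.3f"%np.radians(dy))
E
python3 -c "
from h import *
plan((375.3,-311.4,150,-73.4))"
```

```text
t 1.25 pos [ 219.7 -611.7  256.3] yaw -70.2 rpy [-3.142  0.    -1.226] F [-0.6 -0.7  0.9] w 85.4
-> (375.3, -311.4, 150, -73.4) lin [-230.1 -247.9  106.3] yaw 0.055
```

>>> step_arm([
  [-230.1,-247.9,106.3],
  [-230.1,-247.9,106.3],
  [-230.1,-247.9,106.3],
  [-230.1,-247.9,106.3],
  [-230.1,-247.9,106.3],
  [-230.1,-247.9,106.3],
  [-230.1,-247.9,106.3],
  [-230.1,-247.9,106.3],
], yaw=[0.055,0.055,0.055,0.055,0.055,0.055,0.055,0.055], gripper=[1,1,1,1,1,1,1,1])

```text
clock: 1.92
eef_pos: [366.7, -327.9, 156.2]
tool_rot: [-3.141, -0.001, -1.281]
force: [1.3, -1.1, -0.6]
width: 85.3
```

>>> step_arm([
  [0,0,0],
  [0,0,0],
], yaw=[0,0], gripper=[1,1])

```text
clock: 2.08
eef_pos: [367.5, -326.6, 155.9]
tool_rot: [-3.142, 0.002, -1.275]
force: [-0.5, -0.6, 0.8]
width: 85.4
```

```bash
python3 -c "
from h import *
plan((375.3,-311.4,36,-73.4))"
```

```text
t 2.08 pos [ 367.5 -326.6  155.9] yaw -73.0 rpy [-3.142e+00  2.000e-03 -1.275e+00] F [-0.5 -0.6  0.8] w 85.4
-> (375.3, -311.4, 36, -73.4) lin [-12.2 -11.9 119.9] yaw 0.006
```

>>> step_arm([
  [-12,-12,6],
  [-12,-12,6],
  [-12,-12,6],
], yaw=[0.006,0.006,0.006], gripper=[1,1,1])

```text
clock: 2.33
eef_pos: [373.8, -315.4, 150.6]
tool_rot: [3.142, -0.001, -1.287]
force: [-0.2, -1.2, -1.5]
width: 85.5
```

```bash
cat >> h.py <<'E'
def look(name,fn,cond=None):
    d=cams.get_image("wrist"); cv2.imwrite(f"pics/{fn}.png",d["frame"][:,:,::-1])
    for r in cams.regions_of("wrist",name)[:3]:
        m=r["pixels"]; P,uv=world(d,m,True)
        if len(P)<5: continue
        zt=np.percentile(P[:,2],95); Q=P[P[:,2]>zt-6]
        (cx,cy),(w,h),a=cv2.minAreaRect(Q[:,:2].astype(np.float32))
        print(name,round(r["conf"],2),np.round(r["pixel"]),m.sum(),"zt %.1f"%zt,"rect",round(cx,1),round(cy,1),round(w),round(h),round(a,1),d["frame"][m].mean(0).round())
E
python3 -c "
from h import *
look('vblock_mid','w1')
look('vblock_tray','w1b')
plan((375.3,-311.4,36,-73.4))"
```

```text
vblock_mid 0.93 [316. 229.] 5778 zt 36.2 rect 376.4 -313.7 60 40 16.0 [146. 143. 137.]
vblock_mid 0.85 [224. 332.] 2451 zt 36.1 rect 306.3 -270.5 126 18 0.1 [ 93.  46. 118.]
vblock_mid 0.59 [383. 353.] 4891 zt 36.0 rect 319.8 -357.4 133 66 49.9 [ 40. 118.  54.]
vblock_tray 0.95 [148.  72.] 13194 zt 9.9 rect 452.6 -155.8 105 86 14.0 [146. 134.  58.]
t 2.53 pos [ 373.5 -315.9  150.7] yaw -73.9 rpy [-3.141e+00 -1.000e-03 -1.289e+00] F [-0.1 -0.3 -0.4] w 85.4
-> (375.3, -311.4, 36, -73.4) lin [ -3.8  -3.  114.7] yaw -0.008
```

View pics/w1.png

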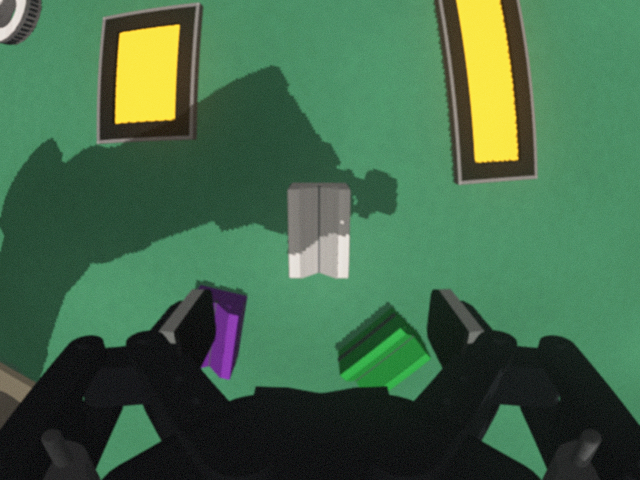

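The wrist view shows the V-block centred between the jaws at (319,230), with its top at 36 mm. The purple block (224,332) and the green one (383,353) are clear of the fingers.

```bash
python3 -c "
from h import *
plan((376,-313,36,-73.7))"
```

```text
t 2.53 pos [ 373.5 -315.9  150.7] yaw -73.9 rpy [-3.141e+00 -1.000e-03 -1.289e+00] F [-0.1 -0.3 -0.4] w 85.4
-> (376, -313, 36, -73.7) lin [ -2.1  -3.2 114.7] yaw -0.003
```

>>> step_arm([
  [-2.1,-3.2,40],
  [-2.1,-3.2,75],
  [-2.1,-3.2,100],
  [-2.1,-3.2,114],
  [-2.1,-3.2,114],
  [-2.1,-3.2,114],
], yaw=[0,0,0,0,0,0], gripper=[1,1,1,1,1,1])

```text
clock: 3.03
eef_pos: [375.9, -312.0, 36.1]
tool_rot: [3.141, 0.001, -1.288]
force: [0.3, -0.4, 0.0]
width: 85.6
```

>>> step_arm([
  [0,0,0],
  [0,0,0],
  [0,0,0],
  [0,0,0],
  [0,0,0],
  [0,0,0],
  [0,0,0],
  [0,0,0],
], yaw=[0,0,0,0,0,0,0,0], gripper=[-1,-1,-1,-1,-1,-1,-1,-1])

```text
clock: 3.7
eef_pos: [377.2, -312.1, 37.7]
tool_rot: [-3.14, -0.002, -1.287]
force: [-0.6, 0.4, 6.6]
width: 39.0
```

```bash
python3 -c "
from h import *
plan((376,-313,36,-73.7))"
```

```text
t 3.70 pos [ 377.2 -312.1   37.7] yaw -73.7 rpy [-3.140e+00 -2.000e-03 -1.287e+00] F [-0.6  0.4  6.6] w 39.0
-> (376, -313, 36, -73.7) lin [0.5 1.4 1.7] yaw -0.001
```

>>> step_arm([
  [0,0,-20],
  [0,0,-55],
  [0,0,-75],
  [0,0,-75],
], yaw=[0,0,0,0], gripper=[-1,-1,-1,-1])

```text
clock: 4.03
eef_pos: [378.2, -312.8, 114.7]
tool_rot: [-3.138, -0.005, -1.287]
force: [0.6, -0.5, -6.3]
width: 38.8
```

```bash
python3 -c "
from h import *
plan((452.8,-155.2,90,-75.7))"
```

```text
t 4.03 pos [ 378.2 -312.8  114.7] yaw -73.7 rpy [-3.138 -0.005 -1.287] F [ 0.6 -0.5 -6.3] w 38.8
-> (452.8, -155.2, 90, -75.7) lin [-130.4 -115.8   24.7] yaw 0.034
```

Lifted, with 5–6 N of weight on the wrist.

>>> step_arm([
  [-130.4,-115.8,20],
  [-130.4,-115.8,20],
  [-130.4,-115.8,20],
  [-130.4,-115.8,20],
  [-130.4,-115.8,20],
  [-130.4,-115.8,20],
  [-130.4,-115.8,20],
], yaw=[0.034,0.034,0.034,0.034,0.034,0.034,0.034], gripper=[-1,-1,-1,-1,-1,-1,-1])

```text
clock: 4.62
eef_pos: [450.7, -152.7, 90.3]
tool_rot: [3.14, 0.001, -1.318]
force: [-0.3, -0.6, -6.5]
width: 39.1
```

```bash
python3 -c "
from h import *
look('vblock_tray','w2')
plan((452.8,-155.2,42,-75.7))"
```

```text
vblock_tray 0.68 [331. 196.] 12075 zt 10.0 rect 467.1 -152.2 74 84 14.0 [101.  90.  51.]
vblock_tray 0.54 [504.  10.] 1465 zt 35.7 rect 616.2 -220.0 4 19 22.8 [117. 120. 106.]
t 4.72 pos [ 450.2 -154.9   90.8] yaw -75.8 rpy [ 3.14  -0.    -1.322] F [-0.1  0.1 -5.9] w 38.9
-> (452.8, -155.2, 42, -75.7) lin [ 1.  -2.5 48.8] yaw -0.001
```

View pics/w2.png

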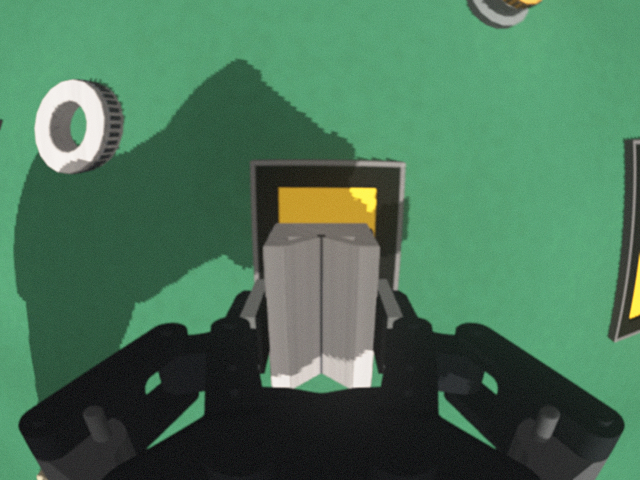

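The V-block sits squarely above its tray. The tray centre works out at (452.6,-155.8) from its far edge, which agrees with the earlier value.

>>> step_arm([
  [1,-2.5,20],
  [1,-2.5,36],
  [1,-2.5,43],
  [1,-2.5,47],
  [1,-2.5,49],
  [1,-2.5,49],
  [1,-2.5,49],
], yaw=[0,0,0,0,0,0,0], gripper=[-1,-1,-1,-1,-1,-1,-1])

```text
clock: 5.3
eef_pos: [454.0, -154.7, 42.9]
tool_rot: [-3.141, -0.001, -1.322]
force: [0.3, 0.2, -5.2]
width: 38.4
```

>>> step_arm([
  [0,0,1.5],
  [0,0,1.5],
  [0,0,1.5],
], yaw=[0,0,0], gripper=[-1,-1,-1])

```text
clock: 5.55
eef_pos: [454.4, -154.6, 41.7]
tool_rot: [-3.14, -0.001, -1.321]
force: [-1.2, 0.2, 1.3]
width: 38.7
```

Seated: the weight is off the wrist. Now I release.

>>> step_arm([
  [0,0,0],
  [0,0,0],
  [0,0,0],
  [0,0,0],
  [0,0,0],
  [0,0,0],
], yaw=[0,0,0,0,0,0], gripper=[0.2,1,1,1,1,1])

```text
clock: 6.05
eef_pos: [453.9, -154.3, 40.9]
tool_rot: [-3.141, -0.0, -1.321]
force: [0.8, -0.3, 0.1]
width: 85.3
```

>>> step_arm([
  [0,0,-30],
  [0,0,-70],
  [0,0,-110],
  [0,0,-110],
  [0,0,-110],
], yaw=[0,0,0,0,0], gripper=[1,1,1,1,1])

```text
clock: 6.47
eef_pos: [455.3, -154.6, 153.0]
tool_rot: [-3.137, -0.003, -1.321]
force: [-0.5, -0.0, -1.0]
width: 85.2
```

```bash
python3 -c "
from h import *
look('vblock_mid','w3')
plan((654.5,12,150,-104.5))"
```

```text
vblock_mid 0.67 [506. 432.] 1667 zt 35.8 rect 373.0 -296.2 291 42 52.9 [ 33. 100.  44.]
vblock_mid 0.24 [601. 220.] 9559 zt 9.6 rect 521.7 -403.6 161 72 22.7 [141. 130.  60.]
t 6.57 pos [ 453.5 -153.9  150.6] yaw -75.7 rpy [ 3.141  0.    -1.321] F [-0.4 -0.6 -0.4] w 85.2
-> (654.5, 12, 150, -104.5) lin [-111.  -235.8    0.6] yaw 0.503
```

View pics/w3.png

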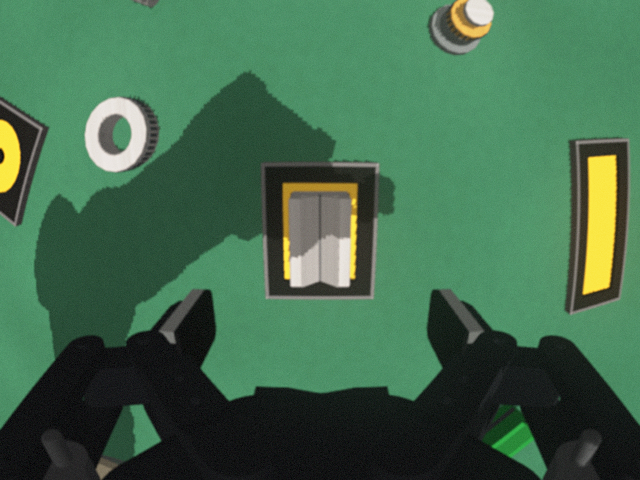

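The V-block is in its pocket, around (320,240), with yellow margins on both sides. The sine bar is next.

>>> step_arm([
  [-111,-235.8,0],
  [-111,-235.8,0],
  [-111,-235.8,0],
  [-111,-235.8,0],
  [-111,-235.8,0],
  [-111,-235.8,0],
  [-111,-235.8,0],
  [-111,-235.8,0],
], yaw=[0.503,0.503,0.503,0.503,0.503,0.503,0.503,0.503], gripper=[1,1,1,1,1,1,1,1])

```text
clock: 7.23
eef_pos: [656.2, 16.3, 147.8]
tool_rot: [3.139, 0.001, -1.818]
force: [-0.6, 0.3, -0.4]
width: 85.2
```

```bash
python3 -c "
from h import *
look('sinebar_mid','w4')
plan((654.5,12,150,-104.5))"
```

```text
sinebar_mid 0.97 [327. 232.] 6187 zt 30.6 rect 654.5 11.6 24 115 75.4 [183. 180. 174.]
sinebar_mid 0.86 [480. 116.] 6708 zt 30.5 rect 711.8 -114.4 25 116 49.2 [193.  48.  40.]
t 7.33 pos [653.2  11.1 148.5] yaw -104.5 rpy [ 3.137e+00 -2.000e-03 -1.824e+00] F [-1.2  0.  -0.2] w 84.8
-> (654.5, 12, 150, -104.5) lin [-1.2 -1.  -1.5] yaw 0.000
```

View pics/w4.png

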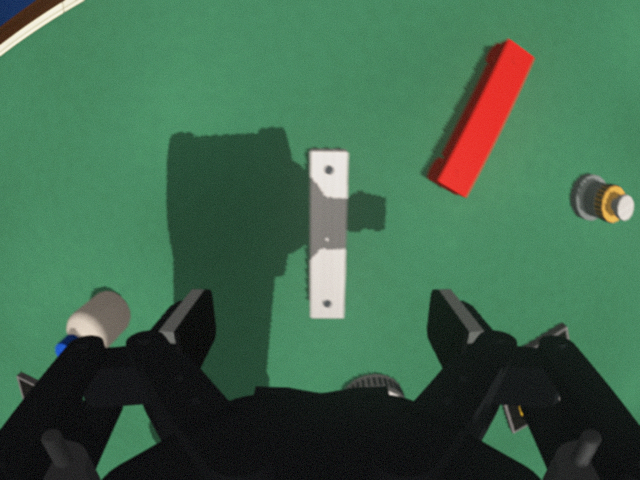

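>>> step_arm([
  [-0.5,-1,40],
  [-0.5,-1,75],
  [-0.5,-1,100],
  [-0.5,-1,113],
  [-0.5,-1,113],
  [-0.5,-1,113],
], yaw=[0,0,0,0,0,0], gripper=[1,1,1,1,1,1])

```text
clock: 7.83
eef_pos: [655.3, 10.2, 37.9]
tool_rot: [3.141, -0.001, -1.826]
force: [0.4, 0.4, 0.9]
width: 85.6
```

>>> step_arm([
  [0,0,0],
  [0,0,0],
  [0,0,0],
  [0,0,0],
  [0,0,0],
  [0,0,0],
  [0,0,0],
  [0,0,0],
], yaw=[0,0,0,0,0,0,0,0], gripper=[-1,-1,-1,-1,-1,-1,-1,-1])

```text
clock: 8.5
eef_pos: [656.5, 11.9, 38.9]
tool_rot: [-3.14, 0.001, -1.824]
force: [-1.4, -0.1, 5.9]
width: 22.2
```

>>> step_arm([
  [0,0,0],
  [0,0,0],
], yaw=[0,0], gripper=[-1,-1])

```text
clock: 8.67
eef_pos: [656.5, 11.9, 38.9]
tool_rot: [-3.14, 0.001, -1.824]
force: [-1.3, -0.0, 5.4]
width: 22.4
```

>>> step_arm([
  [0,0,-20],
  [0,0,-55],
  [0,0,-90],
  [0,0,-105],
  [0,0,-105],
], yaw=[0,0,0,0,0], gripper=[-1,-1,-1,-1,-1])

```text
clock: 9.08
eef_pos: [658.4, 11.6, 146.7]
tool_rot: [-3.135, 0.002, -1.824]
force: [0.6, 0.3, -4.9]
width: 22.5
```

```bash
python3 -c "
from h import *
plan((523.3,-402.3,143,-66.7))"
```

```text
t 9.08 pos [658.4  11.6 146.7] yaw -104.5 rpy [-3.135e+00  2.000e-03 -1.824e+00] F [ 0.6  0.3 -4.9] w 22.5
-> (523.3, -402.3, 143, -66.7) lin [434.5  27.1   3.7] yaw -0.660
```

>>> step_arm([
  [434.5,27.1,3.7],
  [434.5,27.1,3.7],
  [434.5,27.1,3.7],
  [434.5,27.1,3.7],
  [434.5,27.1,3.7],
  [434.5,27.1,3.7],
  [434.5,27.1,3.7],
  [434.5,27.1,3.7],
], yaw=[-0.66,-0.66,-0.66,-0.66,-0.66,-0.66,-0.66,-0.66], gripper=[-1,-1,-1,-1,-1,-1,-1,-1])

```text
clock: 9.75
eef_pos: [550.3, -305.9, 137.7]
tool_rot: [3.14, 0.004, -1.164]
force: [1.5, 0.4, -4.2]
width: 22.7
```

```bash
python3 -c "
from h import *
plan((523.3,-402.3,110,-66.7))"
```

```text
t 9.75 pos [ 550.3 -305.9  137.7] yaw -66.7 rpy [ 3.14   0.004 -1.164] F [ 1.5  0.4 -4.2] w 22.7
-> (523.3, -402.3, 110, -66.7) lin [77.8 62.9 27.7] yaw 0.000
```

>>> step_arm([
  [77.8,62.9,27.7],
  [77.8,62.9,27.7],
  [77.8,62.9,27.7],
  [77.8,62.9,27.7],
  [77.8,62.9,27.7],
], yaw=[0,0,0,0,0], gripper=[-1,-1,-1,-1,-1])

```text
clock: 10.17
eef_pos: [522.7, -402.3, 109.4]
tool_rot: [3.139, 0.004, -1.168]
force: [0.3, 1.0, -4.1]
width: 22.5
```

```bash
python3 -c "
from h import *
look('sinebar_tray','w5')
plan((523.3,-402.3,44,-66.7))"
```

```text
sinebar_tray 0.77 [332. 158.] 10845 zt 10.0 rect 546.4 -394.0 108 70 22.7 [76. 72. 52.]
t 10.27 pos [ 525.5 -399.2  110.6] yaw -66.6 rpy [ 3.142  0.004 -1.163] F [ 1.6  0.7 -3.8] w 22.5
-> (523.3, -402.3, 44, -66.7) lin [ 2.   3.3 66.6] yaw 0.001
```

View pics/w5.png

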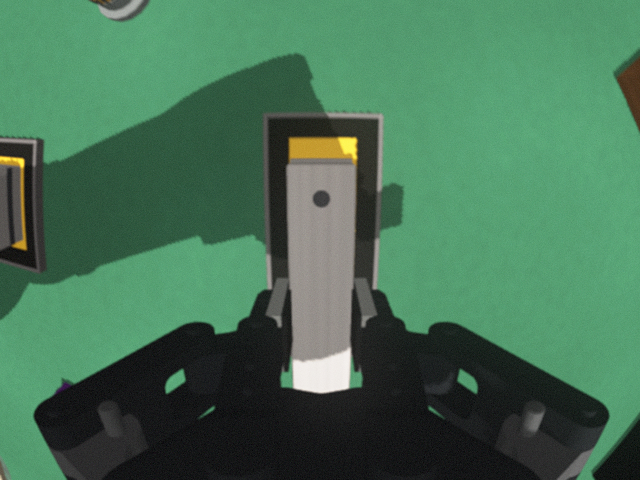

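The bar is aligned over its tray; the far-edge check puts the tray centre at (522.4,-404).

>>> step_arm([
  [2,3.3,30],
  [2,3.3,52],
  [2,3.3,60],
  [2,3.3,64],
  [2,3.3,66],
  [2,3.3,66],
  [2,3.3,66],
], yaw=[0,0,0,0,0,0,0], gripper=[-1,-1,-1,-1,-1,-1,-1])

```text
clock: 10.85
eef_pos: [524.4, -404.8, 47.6]
tool_rot: [-3.14, -0.002, -1.163]
force: [0.2, 0.6, -3.9]
width: 22.3
```

>>> step_arm([
  [0,0,2],
  [0,0,3.5],
  [0,0,3.5],
  [0,0,3.5],
], yaw=[0,0,0,0], gripper=[-1,-1,-1,-1])

```text
clock: 11.18
eef_pos: [523.4, -404.6, 43.1]
tool_rot: [-3.141, -0.0, -1.164]
force: [0.1, 0.0, -3.0]
width: 22.9
```

>>> step_arm([
  [0,0,1],
  [0,0,1],
  [0,0,1],
], yaw=[0,0,0], gripper=[-1,-1,-1])

```text
clock: 11.43
eef_pos: [523.4, -404.6, 42.9]
tool_rot: [-3.141, -0.0, -1.164]
force: [-2.2, 1.2, 6.6]
width: 22.5
```

Seated (+6.6 N), so I release.

>>> step_arm([
  [0,0,0],
  [0,0,0],
  [0,0,0],
  [0,0,0],
  [0,0,0],
  [0,0,0],
  [0,0,0],
], yaw=[0,0,0,0,0,0,0], gripper=[-0.2,0.4,1,1,1,1,1])

```text
clock: 12.02
eef_pos: [523.3, -404.6, 41.8]
tool_rot: [-3.142, 0.0, -1.164]
force: [-0.6, 0.4, 0.0]
width: 85.3
```

>>> step_arm([
  [0,0,-30],
  [0,0,-70],
  [0,0,-110],
  [0,0,-130],
  [0,0,-130],
], yaw=[0,0,0,0,0], gripper=[1,1,1,1,1])

```text
clock: 12.43
eef_pos: [526.1, -406.9, 178.0]
tool_rot: [-3.136, -0.009, -1.164]
force: [0.9, -1.5, 0.5]
width: 85.8
```

```bash
python3 -c "
from h import *
look('sinebar_mid','w6')
plan((628,-214.5,160,-66.7))"
```

```text
sinebar_mid 0.92 [314. 229.] 5020 zt 34.6 rect 521.1 -406.3 115 24 22.7 [180. 174. 166.]
t 12.53 pos [ 523.7 -404.7  172.9] yaw -66.7 rpy [-3.140e+00 -2.000e-03 -1.164e+00] F [-1.  -0.4 -0.5] w 85.3
-> (628, -214.5, 160, -66.7) lin [-133.4 -171.1   12.9] yaw 0.000
```

View pics/w6.png

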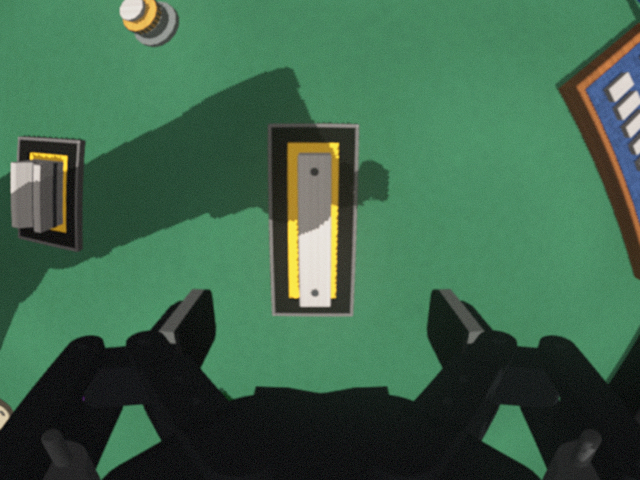

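The sine bar is in its pocket at (314,229), with its top at 34.6 mm (34 expected). Next is the jack.

>>> step_arm([
  [-133.4,-171.1,10],
  [-133.4,-171.1,10],
  [-133.4,-171.1,10],
  [-133.4,-171.1,10],
  [-133.4,-171.1,10],
  [-133.4,-171.1,10],
  [-133.4,-171.1,10],
], yaw=[0,0,0,0,0,0,0], gripper=[1,1,1,1,1,1,1])

```text
clock: 13.12
eef_pos: [629.1, -207.3, 159.3]
tool_rot: [3.141, 0.005, -1.156]
force: [-0.1, -0.5, -0.2]
width: 85.4
```

```bash
python3 -c "
from h import *
look('jack_mid','w7')
plan((628,-214.5,38,-66.7))"
```

```text
jack_mid 0.8 [333. 230.] 2459 zt 52.1 rect 629.6 -215.0 19 19 23.0 [147. 138. 113.]
t 13.22 pos [ 626.6 -214.1  160.2] yaw -66.6 rpy [ 3.139e+00  1.000e-03 -1.163e+00] F [-0.  -1.  -0.2] w 85.8
-> (628, -214.5, 38, -66.7) lin [  0.9  -1.1 122.2] yaw 0.001
```

View pics/w7.png

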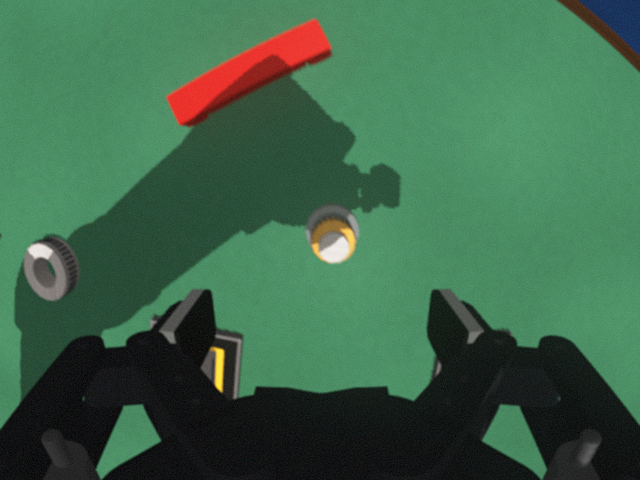

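The jack is at (333,230) with its pad top at 52 mm, as expected.

>>> step_arm([
  [1.8,-1.8,40],
  [1.8,-1.8,75],
  [1.8,-1.8,105],
  [1.8,-1.8,120],
  [1.8,-1.8,120],
  [1.8,-1.8,120],
], yaw=[0,0,0,0,0,0], gripper=[1,1,1,1,1,1])

```text
clock: 13.72
eef_pos: [629.2, -216.9, 41.5]
tool_rot: [3.14, 0.0, -1.166]
force: [0.1, 0.7, 1.2]
width: 85.5
```

>>> step_arm([
  [0,0,0],
  [0,0,0],
  [0,0,0],
  [0,0,0],
  [0,0,0],
  [0,0,0],
  [0,0,0],
  [0,0,0],
], yaw=[0,0,0,0,0,0,0,0], gripper=[-1,-1,-1,-1,-1,-1,-1,-1])

```text
clock: 14.38
eef_pos: [630.8, -215.4, 43.3]
tool_rot: [-3.14, -0.001, -1.164]
force: [-0.3, -0.4, 4.8]
width: 27.6
```

>>> step_arm([
  [0,0,0],
  [0,0,0],
], yaw=[0,0], gripper=[-1,-1])

```text
clock: 14.55
eef_pos: [630.8, -215.4, 43.3]
tool_rot: [-3.14, -0.001, -1.164]
force: [-0.4, 0.6, 5.5]
width: 27.7
```

>>> step_arm([
  [0,0,-20],
  [0,0,-55],
  [0,0,-90],
  [0,0,-110],
  [0,0,-110],
], yaw=[0,0,0,0,0], gripper=[-1,-1,-1,-1,-1])

```text
clock: 14.97
eef_pos: [633.2, -216.5, 157.6]
tool_rot: [-3.134, -0.007, -1.164]
force: [0.2, -0.4, -1.9]
width: 28.2
```

```bash
python3 -c "
from h import *
plan((518.5,384,153,-66.7),(518.5,384,153,-30))"
```

```text
t 14.97 pos [ 633.2 -216.5  157.6] yaw -66.7 rpy [-3.134 -0.007 -1.164] F [ 0.2 -0.4 -1.9] w 28.2
-> (518.5, 384, 153, -66.7) lin [-596.8 -132.3    4.6] yaw 0.000
-> (518.5, 384, 153, -30) lin [-596.8 -132.3    4.6] yaw -0.640
```

>>> step_arm([
  [-596.8,-132.3,0],
  [-596.8,-132.3,0],
  [-596.8,-132.3,0],
  [-596.8,-132.3,0],
  [-596.8,-132.3,0],
  [-596.8,-132.3,0],
  [-596.8,-132.3,0],
  [-596.8,-132.3,0],
], yaw=[-0.64,-0.64,-0.64,-0.64,-0.64,-0.64,-0.64,-0.64], gripper=[-1,-1,-1,-1,-1,-1,-1,-1])

```text
clock: 15.63
eef_pos: [566.2, 113.8, 151.1]
tool_rot: [3.141, 0.001, -0.524]
force: [0.4, 0.9, -0.7]
width: 27.5
```

```bash
python3 -c "
from h import *
plan((518.5,384,150,-30))"
```

```text
t 15.63 pos [566.2 113.8 151.1] yaw -30.0 rpy [ 3.141e+00  1.000e-03 -5.240e-01] F [ 0.4  0.9 -0.7] w 27.5
-> (518.5, 384, 150, -30) lin [-176.5 -210.1    1.1] yaw -0.001
```

>>> step_arm([
  [-176.5,-210.1,0],
  [-176.5,-210.1,0],
  [-176.5,-210.1,0],
  [-176.5,-210.1,0],
  [-176.5,-210.1,0],
  [-176.5,-210.1,0],
  [-176.5,-210.1,0],
  [-176.5,-210.1,0],
], yaw=[0,0,0,0,0,0,0,0], gripper=[-1,-1,-1,-1,-1,-1,-1,-1])

```text
clock: 16.3
eef_pos: [515.3, 391.5, 150.7]
tool_rot: [-3.138, 0.005, -0.513]
force: [-0.5, 0.5, -2.6]
width: 27.7
```

```bash
python3 -c "
from h import *
look('jack_tray','w8')
plan((518.5,384.4,53,-30))"
```

```text
jack_tray 0.69 [341. 218.] 9913 zt 9.9 rect 519.1 383.8 86 87 63.5 [96. 85. 45.]
t 16.40 pos [518.3 383.4 150.6] yaw -29.8 rpy [ 3.14e+00  1.00e-03 -5.21e-01] F [ 1.7 -0.4 -1. ] w 27.8
-> (518.5, 384.4, 53, -30) lin [-0.3 -1.  97.6] yaw 0.003
```

View pics/w8.png

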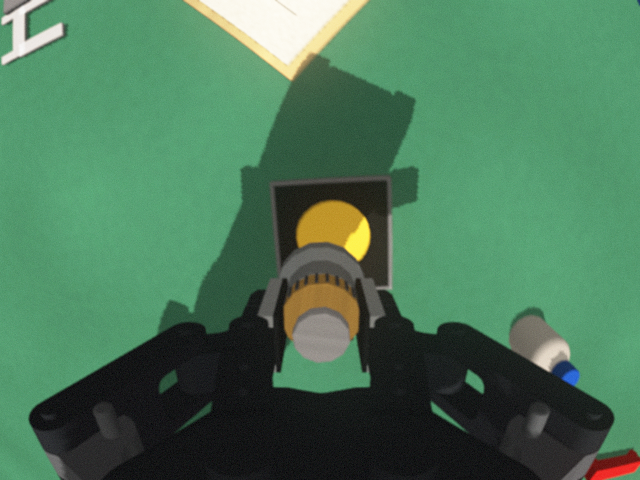

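The jack hangs upright above its tray (round pocket at (333,233)). The tray centre is (519.1,383.8).

>>> step_arm([
  [0.5,-1.7,40],
  [0.5,-1.7,75],
  [0.5,-1.7,92],
  [0.5,-1.7,98],
  [0.5,-1.7,101],
  [0.5,-1.7,101],
  [0.5,-1.7,101],
], yaw=[0,0,0,0,0,0,0], gripper=[-1,-1,-1,-1,-1,-1,-1])

```text
clock: 16.98
eef_pos: [522.4, 383.5, 52.2]
tool_rot: [-3.14, -0.001, -0.525]
force: [0.8, -0.2, -1.8]
width: 27.7
```

>>> step_arm([
  [0,0,1],
  [0,0,1],
  [0,0,1],
], yaw=[0,0,0], gripper=[-1,-1,-1])

```text
clock: 17.23
eef_pos: [521.6, 383.9, 50.9]
tool_rot: [-3.14, -0.001, -0.524]
force: [-0.3, -0.3, -1.4]
width: 27.8
```

>>> step_arm([
  [-2,0,2],
  [-2,0,3],
  [-2,0,3],
  [-2,0,3],
], yaw=[0,0,0,0], gripper=[-1,-1,-1,-1])

```text
clock: 17.57
eef_pos: [519.1, 385.1, 47.3]
tool_rot: [-3.141, 0.0, -0.524]
force: [-1.9, 0.2, 3.3]
width: 27.8
```

>>> step_arm([
  [0,0,1],
  [0,0,1],
  [0,0,1],
], yaw=[0,0,0], gripper=[-1,-1,-1])

```text
clock: 17.82
eef_pos: [519.1, 385.1, 47.3]
tool_rot: [-3.141, 0.0, -0.524]
force: [-3.9, -0.9, 12.0]
width: 27.7
```

Seated at z 47.3, exactly the predicted height. I back off slightly and release.

>>> step_arm([
  [0,0,-0.8],
  [0,0,-0.8],
  [0,0,-0.8],
  [0,0,-0.8],
  [0,0,-0.8],
  [0,0,-0.8],
  [0,0,-0.8],
], yaw=[0,0,0,0,0,0,0], gripper=[-1,0,1,1,1,1,1])

```text
clock: 18.4
eef_pos: [519.5, 384.5, 46.5]
tool_rot: [3.141, -0.0, -0.524]
force: [0.2, 0.5, 0.2]
width: 85.3
```

>>> step_arm([
  [0,0,-30],
  [0,0,-70],
  [0,0,-110],
  [0,0,-120],
  [0,0,-120],
], yaw=[0,0,0,0,0], gripper=[1,1,1,1,1])

```text
clock: 18.82
eef_pos: [521.7, 386.2, 171.1]
tool_rot: [-3.134, -0.003, -0.524]
force: [0.7, -0.1, -0.3]
width: 85.3
```

```bash
python3 -c "
from h import *
look('jack_mid','w9')
plan((491,10,150,-30))"
```

```text
jack_mid 0.75 [320. 228.] 2330 zt 56.1 rect 518.6 383.8 20 19 60.4 [125. 111.  85.]
t 18.92 pos [519.2 384.5 166.6] yaw -30.0 rpy [-3.141 -0.    -0.524] F [ 0.3  0.2 -1.1] w 85.5
-> (491, 10, 150, -30) lin [162.9 338.4  16.6] yaw -0.000
```

View pics/w9.png

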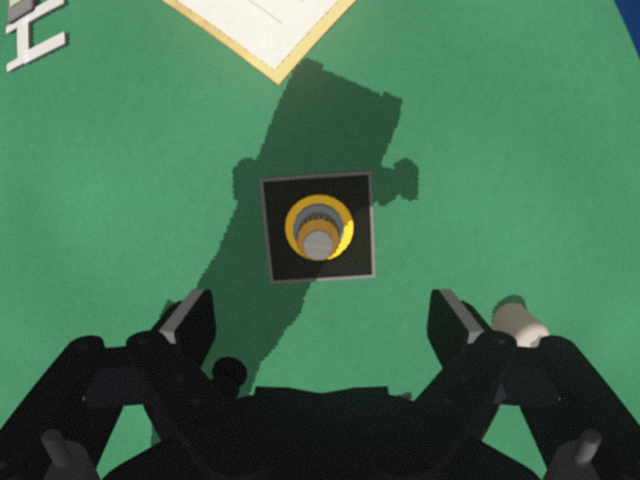

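The jack is in its pocket at (320,228), with its top at 56.1 mm (56 expected). The ring is last.

>>> step_arm([
  [162.9,338.4,0],
  [162.9,338.4,0],
  [162.9,338.4,0],
  [162.9,338.4,0],
  [162.9,338.4,0],
  [162.9,338.4,0],
  [162.9,338.4,0],
  [162.9,338.4,0],
], yaw=[0,0,0,0,0,0,0,0], gripper=[1,1,1,1,1,1,1,1])

```text
clock: 19.58
eef_pos: [492.4, 50.2, 164.9]
tool_rot: [3.139, 0.003, -0.524]
force: [-0.3, -0.3, 0.4]
width: 85.2
```

```bash
python3 -c "
from h import *
plan((491,10,150,-30))"
```

```text
t 19.58 pos [492.4  50.2 164.9] yaw -30.0 rpy [ 3.139e+00  3.000e-03 -5.240e-01] F [-0.3 -0.3  0.4] w 85.2
-> (491, 10, 150, -30) lin [18.9 35.6 14.9] yaw 0.000
```

>>> step_arm([
  [18.9,35.6,15],
  [18.9,35.6,15],
  [18.9,35.6,15],
  [18.9,35.6,15],
], yaw=[0,0,0,0], gripper=[1,1,1,1])

```text
clock: 19.92
eef_pos: [492.0, 12.2, 150.4]
tool_rot: [3.141, 0.003, -0.525]
force: [-1.4, 0.9, 0.8]
width: 85.5
```

```bash
python3 -c "
from h import *
look('ring_mid','w10')
look('ring_tray','w10b')
plan((491,10,36,-30))"
```

```text
ring_mid 0.94 [316. 245.] 4276 zt 24.5 rect 492.5 9.9 55 55 58.5 [176. 173. 168.]
ring_tray 0.9 [182.  89.] 16577 zt 9.9 rect 450.9 158.5 101 101 74.1 [124. 113.  51.]
t 20.12 pos [492.9  13.8 151.5] yaw -29.8 rpy [-3.141e+00  1.000e-03 -5.210e-01] F [ 0.8 -0.1  0. ] w 85.4
-> (491, 10, 36, -30) lin [  0.3   4.2 115.5] yaw 0.003
```

View pics/w10.png

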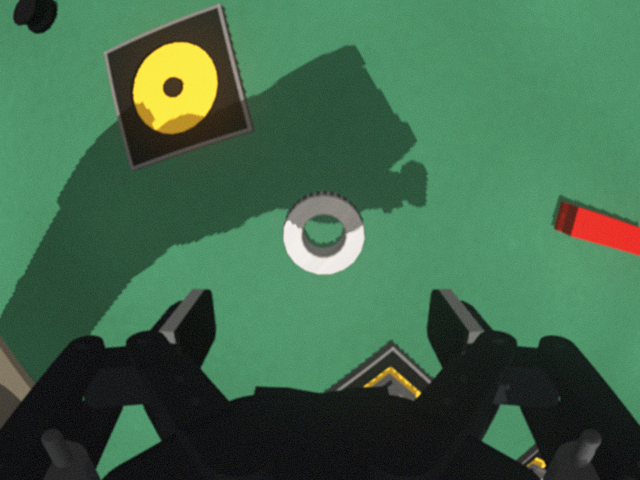

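The ring is at (324,233) and its tray at (175,88). Going down to grip.

>>> step_arm([
  [1.4,3.6,40],
  [1.4,3.6,75],
  [1.4,3.6,105],
  [1.4,3.6,117],
  [1.4,3.6,117],
  [1.4,3.6,117],
], yaw=[0,0,0,0,0,0], gripper=[1,1,1,1,1,1])

```text
clock: 20.62
eef_pos: [492.1, 9.1, 34.3]
tool_rot: [3.141, 0.001, -0.522]
force: [-0.0, -0.6, 0.5]
width: 85.5
```

>>> step_arm([
  [0,0,0],
  [0,0,0],
  [0,0,0],
], yaw=[0,0,0], gripper=[1,1,1])

```text
clock: 20.87
eef_pos: [493.2, 8.3, 35.9]
tool_rot: [-3.14, -0.002, -0.524]
force: [0.7, 0.4, 0.5]
width: 85.2
```

>>> step_arm([
  [-1.6,-1,2],
  [-1.6,-1,2],
  [-1.6,-1,2],
  [-1.6,-1,2],
  [-1.6,-1,2],
  [-1.6,-1,2],
  [-1.6,-1,2],
  [-1.6,-1,2],
], yaw=[0,0,0,0,0,0,0,0], gripper=[1,-1,-1,-1,-1,-1,-1,-1])

```text
clock: 21.53
eef_pos: [491.6, 9.8, 33.5]
tool_rot: [-3.141, -0.001, -0.525]
force: [-1.0, -0.3, 9.3]
width: 52.1
```

>>> step_arm([
  [0,0,0],
  [0,0,0],
  [0,0,0],
], yaw=[0,0,0], gripper=[-1,-1,-1])

```text
clock: 21.78
eef_pos: [491.6, 9.8, 33.5]
tool_rot: [-3.141, -0.001, -0.525]
force: [-1.3, -0.4, 9.3]
width: 52.4
```

>>> step_arm([
  [0,0,-20],
  [0,0,-50],
  [0,0,-70],
  [0,0,-70],
], yaw=[0,0,0,0], gripper=[-1,-1,-1,-1])

```text
clock: 22.12
eef_pos: [493.4, 9.7, 105.7]
tool_rot: [-3.138, -0.005, -0.524]
force: [0.5, 0.4, -2.8]
width: 52.1
```

```bash
python3 -c "
from h import *
plan((451,159,95,-30))"
```

```text
t 22.12 pos [493.4   9.7 105.7] yaw -30.0 rpy [-3.138 -0.005 -0.524] F [ 0.5  0.4 -2.8] w 52.1
-> (451, 159, 95, -30) lin [-111.4 -108.    10.7] yaw -0.001
```

>>> step_arm([
  [-111.4,-108,5],
  [-111.4,-108,5],
  [-111.4,-108,5],
  [-111.4,-108,5],
  [-111.4,-108,5],
  [-111.4,-108,5],
  [-111.4,-108,5],
], yaw=[0,0,0,0,0,0,0], gripper=[-1,-1,-1,-1,-1,-1,-1])

```text
clock: 22.7
eef_pos: [448.6, 158.4, 96.9]
tool_rot: [3.14, 0.0, -0.524]
force: [0.2, -1.0, -2.7]
width: 52.3
```

```bash
python3 -c "
from h import *
look('ring_mid','w11')
look('ring_tray','w11b')
plan((451,159,45,-30))"
```

```text
ring_mid 0.69 [320. 318.] 13852 zt 87.7 rect 448.7 159.0 56 53 59.5 [160. 153. 144.]
ring_tray 0.93 [328. 211.] 18078 zt 9.8 rect 451.6 161.1 95 101 74.0 [106.  93.  49.]
t 22.90 pos [449.3 157.4  97.5] yaw -30.2 rpy [ 3.141 -0.    -0.527] F [-0.6  0.  -2.6] w 52.1
-> (451, 159, 45, -30) lin [ 0.7 -2.2 52.5] yaw -0.003
```

View pics/w11b.png

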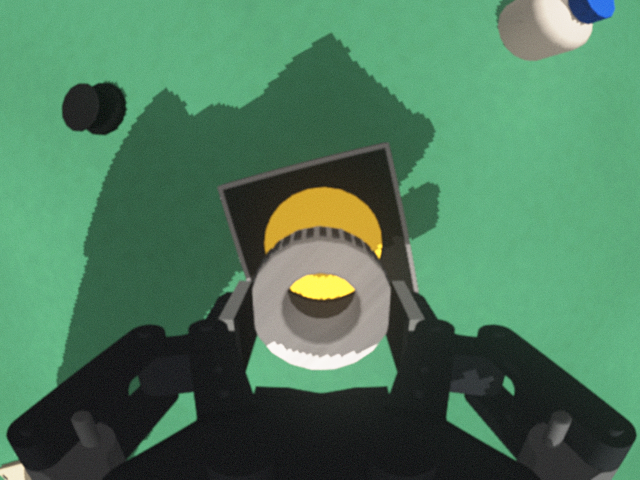

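The ring is centred on the jaws and level above its tray, within about 2 mm of the pocket centre.

>>> step_arm([
  [0.9,-1.9,25],
  [0.9,-1.9,42],
  [0.9,-1.9,50],
  [0.9,-1.9,54],
  [0.9,-1.9,54],
  [0.9,-1.9,54],
], yaw=[0,0,0,0,0,0], gripper=[-1,-1,-1,-1,-1,-1])

```text
clock: 23.4
eef_pos: [451.0, 159.9, 44.0]
tool_rot: [-3.141, -0.0, -0.525]
force: [-0.0, -0.7, -2.3]
width: 52.0
```

>>> step_arm([
  [0,0,0],
  [0,0,0],
], yaw=[0,0], gripper=[-1,-1])

```text
clock: 23.57
eef_pos: [451.2, 160.3, 44.4]
tool_rot: [-3.14, -0.001, -0.524]
force: [0.2, -0.1, -2.8]
width: 51.8
```

>>> step_arm([
  [0.7,1.2,3],
  [0.7,1.2,5],
  [0.7,1.2,6],
  [0.7,1.2,6],
  [0.7,1.2,6],
], yaw=[0,0,0,0,0], gripper=[-1,-1,-1,-1,-1])

```text
clock: 23.98
eef_pos: [450.7, 158.9, 37.7]
tool_rot: [3.141, -0.0, -0.524]
force: [-0.4, 1.0, -3.2]
width: 52.1
```

>>> step_arm([
  [0,0,1],
  [0,0,1],
  [0,0,1],
], yaw=[0,0,0], gripper=[-1,-1,-1])

```text
clock: 24.23
eef_pos: [450.8, 158.9, 37.5]
tool_rot: [-3.141, -0.0, -0.524]
force: [-1.5, 0.3, 6.0]
width: 52.0
```

>>> step_arm([
  [0,0,-0.5],
  [0,0,-0.5],
  [0,0,-0.5],
  [0,0,-0.5],
  [0,0,-0.5],
  [0,0,-0.5],
], yaw=[0,0,0,0,0,0], gripper=[0.4,1,1,1,1,1])

```text
clock: 24.73
eef_pos: [450.7, 158.8, 37.1]
tool_rot: [3.142, 0.0, -0.524]
force: [0.3, -0.7, 1.2]
width: 85.4
```

>>> step_arm([
  [0,0,-30],
  [0,0,-70],
  [0,0,-110],
  [0,0,-150],
  [0,0,-180],
  [0,0,-180],
], yaw=[0,0,0,0,0,0], gripper=[1,1,1,1,1,1])

```text
clock: 25.23
eef_pos: [453.9, 159.7, 222.6]
tool_rot: [-3.133, -0.006, -0.524]
force: [0.5, 0.4, -0.2]
width: 85.7
```

```bash
python3 - <<'E'
from h import *
look('ring_mid','w12')
plan((451,-100,220,-30))
E
```

```text
ring_mid 0.79 [320. 229.] 2745 zt 28.6 rect 450.5 159.5 55 54 60.3 [195. 187. 175.]
t 25.33 pos [451.2 159.3 218.3] yaw -30.0 rpy [-3.139e+00 -2.000e-03 -5.240e-01] F [-0.4 -0.3 -1.6] w 85.6
-> (451, -100, 220, -30) lin [129.5 224.6  -1.7] yaw 0.000
```

View pics/w12.png

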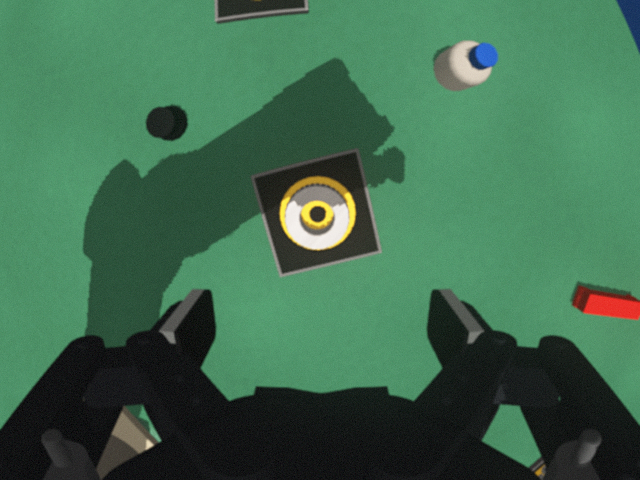

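The ring is seated round the stud at (317,214), with its top at 28.6 mm (28 expected). Last, I check everything from the side camera, the V-block above all.

```bash
python3 - <<'E'
from h import *
d=cams.get_image("side"); cv2.imwrite("pics/side9.png",d["frame"][:,:,::-1])
for n in ["vblock_mid","sinebar_mid","jack_mid","ring_mid","bottle","loupe"]:
    for r in cams.regions_of("side",n)[:3]:
        m=r["pixels"]; P,uv=world(d,m)
        if len(P)<5: continue
        zt=np.percentile(P[:,2],95); Q=P[P[:,2]>zt-6]
        (cx,cy),(w,h),a=cv2.minAreaRect(Q[:,:2].astype(np.float32))
        print(n,round(r["conf"],2),np.round(r["pixel"]),"zt %.1f"%zt,"rect",round(cx,1),round(cy,1),round(w),round(h),round(a,1),d["frame"][m].mean(0).round())
E
```

```text
vblock_mid 0.76 [436. 191.] zt 37.6 rect 270.7 -254.4 59 49 3.4 [122.  71. 151.]
vblock_mid 0.6 [440. 159.] zt 37.1 rect 288.1 -388.7 50 61 62.5 [ 35. 136.  64.]
vblock_mid 0.57 [367. 200.] zt 41.3 rect 428.7 10.3 52 362 7.3 [177. 163. 148.]
sinebar_mid 0.89 [239. 196.] zt 32.3 rect 708.1 -111.3 28 118 48.9 [210.  44.  27.]
sinebar_mid 0.71 [361. 139.] zt 35.9 rect 490.3 -415.4 51 33 23.9 [181. 171. 169.]
jack_mid 0.91 [244. 386.] zt 56.9 rect 516.8 386.1 19 19 60.4 [176. 157. 129.]
ring_mid 0.88 [323. 300.] zt 30.2 rect 448.9 162.4 57 54 86.7 [175. 163. 157.]
bottle 0.82 [215. 295.] zt 80.4 rect 627.8 217.9 19 19 10.2 [165. 166. 171.]
bottle 0.33 [361. 139.] zt 36.4 rect 439.2 -138.1 49 602 10.0 [179. 172. 167.]
loupe 0.94 [346. 371.] zt 32.4 rect 374.6 307.6 26 30 11.6 [41. 51. 45.]
loupe 0.75 [370. 211.] zt 12.4 rect 415.7 -8.7 102 389 13.3 [105. 103.  80.]
loupe 0.53 [244. 387.] zt 56.8 rect 517.1 386.4 18 19 51.0 [180. 160. 122.]
```

View pics/side9.png

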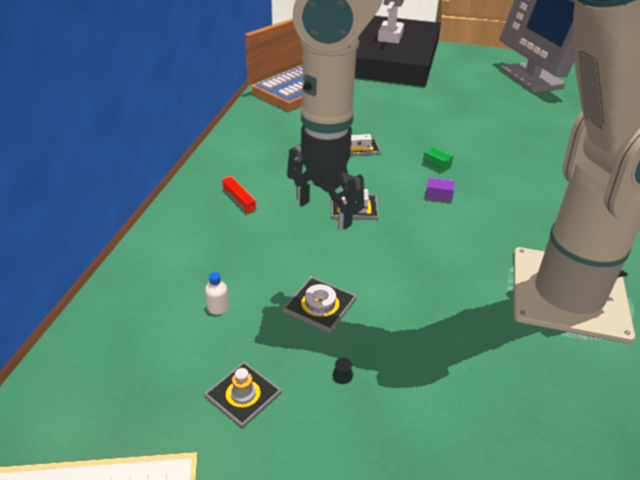

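The bottle and loupe haven't moved. The arm hides the V-block from the side, so I move over it for a proper check.

>>> step_arm([
  [140,243,0],
  [140,243,0],
  [140,243,0],
  [140,243,0],
  [140,243,0],
  [140,243,0],
  [140,243,0],
  [140,243,0],
], yaw=[0,0,0,0,0,0,0,0], gripper=[1,1,1,1,1,1,1,1])

```text
clock: 26.35
eef_pos: [449.7, -129.5, 217.2]
tool_rot: [3.138, -0.003, -0.535]
force: [0.1, -0.5, 0.7]
width: 85.4
```

>>> step_arm([
  [0,0,0],
  [0,0,0],
], yaw=[0,0], gripper=[1,1])

```text
clock: 26.52
eef_pos: [450.1, -120.9, 216.6]
tool_rot: [-3.141, 0.002, -0.524]
force: [0.6, 0.2, -0.6]
width: 85.5
```

```bash
python3 - <<'E'
from h import *
look('vblock_mid','w13')
look('vblock_tray','w13b')
look('sinebar_mid','w13c')
plan((451,-100,220,-30))
E
```

```text
vblock_mid 0.71 [345. 249.] 3791 zt 40.2 rect 453.2 -155.7 61 41 14.7 [183. 177. 170.]
vblock_mid 0.62 [245. 383.] 849 zt 35.6 rect 360.4 -177.6 223 24 38.8 [57. 32. 72.]
vblock_tray 0.69 [332. 223.] 6235 zt 10.1 rect 452.5 -155.7 105 85 14.2 [91. 87. 61.]
sinebar_mid 0.57 [550.  77.] 3133 zt 30.7 rect 711.1 -114.3 25 117 49.1 [191.  45.  37.]
sinebar_mid 0.51 [334. 225.] 6339 zt 10.0 rect 452.5 -155.7 105 85 14.4 [91. 88. 62.]
sinebar_mid 0.45 [346. 252.] 3847 zt 40.2 rect 453.5 -155.5 60 41 14.2 [182. 175. 168.]
t 26.82 pos [ 450.5 -120.5  217.1] yaw -29.9 rpy [-3.141  0.    -0.522] F [-0.3  0.1  0.3] w 85.3
-> (451, -100, 220, -30) lin [ -9.8 -18.   -2.9] yaw 0.002
```

View pics/w13.png

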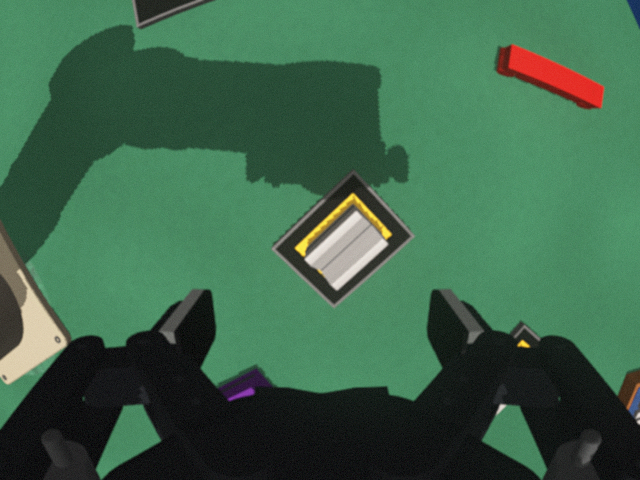

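The V-block is in its pocket at (345,249), with its top at 40.2 mm (40 expected) and within 1 mm of the tray centre. I hand the job in.

```bash
python3 -c "
from cell import ctrl
print(ctrl.finish_job())"
```

```text
the job is handed in; nothing more can be done
None
```

All four gauges are back in their own trays, each set down until the wrist force showed it resting on the pocket floor. I handed the job in at about 27 s of the 115 s allowed; `finish_job` reports no verdict.

The last wrist-camera checks, taken after each release, agree with the text's heights:

| Gauge | Offset from tray centre (mm) | Top height, measured / expected (mm) |
|---|---|---|
| V-block | about 1 | 40.2 / 40 |
| Sine bar | about 3 | 34.6 / 34 |
| Screw jack | about 1 | 56.1 / 56 |
| Setting ring | about 1 | 28.6 / 28 |

- **Bystanders:** the side camera put the bottle and loupe within about 1.5 mm of where they started, which is measurement noise. The robot was clear of everything at hand-in.
- **Checks that disagreed:**
  - The side camera's V-block and sine bar readings at the end were no use, as the arm stood in front of them. I rechecked the V-block from above, but not the sine bar after its release check.
  - The networks gave some wrong labels, which I set aside by colour and position.
  - The gripper read 1 to 4 mm narrower than the true widths; the grips held all the same.

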